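Set the stop collar of the cake-stamping press with the setting gauge

ROBOT

A 6-joint arm with a two-finger parallel gripper is mounted at the origin on a cart in front of the work surface, level with it; the furniture and walls round the work are solid. World frame = base frame: x ahead of the robot, y to its left, z up, the work surface at z = 0. Lengths are in m, angles in rad, forces in N, time in s.
With the tool pointing down it reaches from about 0.3 to 0.875 m from the base axis. Payload 6.4 kg.
Tool frame: the origin (TCP) lies between the finger pads; the fingertips stand ctrl.tip_extent ahead of it and the grasp point (between the pads) is the TCP (ctrl.tip_extent is the distance from the TCP to the fingertips, in m); z points along the fingers, y is the line along which they close (so a half turn about z gives the same grasp; the last joint's range is limited). The gripper opens to 85 mm and grips with 20 to 120 N. Pads are 22 mm wide; open, the fingers measure 114 mm over their backs; the gripper's body (76 mm by 85 mm) begins 54 mm behind the grasp point. The pads swing forward as they close: fully open they stand 13 mm farther back than shut.
Start: joints at [-1.378, 0.181, 1.607, -0, 1.354, -0.206], TCP at [0.223, -0.53, 0.25] pointing down, gripper open.
Joint ranges: [-2.99, 2.99], [-0.89, 2.07], [0.3, 2.58], [-1.14, 4.28], [0, 2.63], [-3.12, 3.12]. Speed limits (rad/s): [2.57, 2.57, 3.01, 3.14, 3.14, 3.14].

INTERFACE

Orientations are given as a unit quaternion [w, x, y, z].
In Python, from bench import ctrl gives the robot as it stands.
- The arm moves only by the tool send_rows, never from a script. Its arguments are lists of equal length, an entry for each row: "dr": the turn, a rotation vector about the tool's x, y, z in units of 6 degrees (1.0 is 6 degrees), a list of three; "xyz": the shift along the tool's x, y, z in cm, a list of three; "jaw": the opening in per cent of the stroke, from 0 (shut) to 100 (fully open). In form: {"dr": [[wx, wy, wz], ...], "xyz": [[dx, dy, dz], ...], "jaw": [jaw, ...]}. A call has exactly 8 rows; each row is the pose to reach, as a shift and turn from the pose commanded when the call began, along the tool's axes at that moment; what a row does not reach only later rows make up. A row lasts 1/8 s, in which the tool goes at most 62.5 mm and 10.7 degrees, less where a joint would pass 70% of its speed; a pose out of reach is approached as far as the arm can. A call with a gripper value outside its range is refused whole. The fingers move at their own pace and stop on an object; the grip force is fixed at half the most. Time passes only in rows, so rows that repeat a pose let the fingers close, or fill a call up. It gives the time, the measured TCP pose, the force, the opening and the grip force at its end, in the units of the state.
- ctrl.get_obs(): the state, without advancing time (a new reading comes with each control period).
- ctrl.camera(name): name is "scene" or "top" or "wrist"; returns the picture (384x512x3 uint8, red, green, blue); there is no depth.
- ctrl.calibration(name): a dict with "camera_matrix" (3x3 intrinsics, pixels), "D" ([k1, k2, p1, p2, k3] as OpenCV has them; the pictures are not rectified), "world_from_camera" (4x4, takes a point from camera to world coordinates). Camera axes: x right, y up, looking along -z (the intrinsics and any distortion apply to the point x, -y, -z); pixel columns grow to the right and rows downward; lengths in m; the calibration is good to about 2 mm. A picture is of the moment at which its call begins: read the wrist's pose just before it. calibration takes no time and is no camera call; for the wrist camera it gives the pose at the moment of the call.
- ctrl.hand_in(): hands the job in; it is judged then, once.
The state is a dict: "time_s": time; "q": joint angles; "dq": joint speeds; "joint_efforts": joint torques, N m; "eef_pos": TCP position; "eef_rot": TCP orientation; "wrist_force": force on the tool from outside, world axes, zero at the start; "torque": the same for the moment, N m; "opening": opening from 0.0 (shut) to 1.0 (fully open); "grasp_force": force on a finger pad.
Only numpy, scipy, OpenCV 4.12 (cv2) and the standard library are available. Lean on these libraries where they do the work, as an engineer would, in place of code of your own. Each camera call takes 0.05 s, during which the arm holds its last target. There are 200 camera calls.

TASK

A different stamp has just been fitted in the bench press, so its depth stop must be set again with the setting gauge. Lay the gauge flat on the anvil under the raised stamp, home and square against the back fence, and let go of it; then spin the knurled brass collar down its threaded rod until the stamp nips the gauge with a light pinch (about 10 to 30 N, never forced), and let go of the collar. Leaving the collar as it is now set, draw the gauge out from under the stamp and lay it flat on the open table well clear of the press, without leaning on the press head or disturbing the other things.

Things in the scene. Friction and masses are not known exactly. Their poses are not given: they have to be found in the camera images.
- press: Bench stamping press: grey base 240 (x) x 130 mm (y) on rubber feet, fixed to the table, at another place and angle each time. Origin at the table under the base's centre; x points level from its open front to its back, y left seen from the front, z up. In front the anvil with the stamp above it, behind it the threaded rod with the brass collar, at the back two guide pillars
- anvil (a point): Middle of the top of the steel anvil, 65 mm in front of the press's origin and 30 mm above the table; axes as the press's. The anvil is 90 mm deep (x) x 78 mm wide (y), flat and level. The stamp, 40 x 40 mm, hangs centred over this point. The gauge is put in from the front
- fence (a point): Middle of the back fence's face, at the anvil's top: a steel bar across the anvil, 60 mm wide, 16 mm high, its face 26 mm behind the anvil's middle. The gauge is home when the nose of its block meets it (block centre then 2 mm behind the anvil's middle)
- collar_grip (a point): Centre of the collar's knurled band, on the rod's axis, 75 mm behind the anvil's middle and about 140 mm above the table at the start; to be gripped from above. The band is 40 mm in diameter and 22 mm high (11 mm up and down from here), the collar's top 12 mm above this point; a flange of 50 mm diameter begins 16 mm below. Nothing near but the rod stands higher than the flange
- rod_top (a point): Upper end of the threaded rod, 14 mm thick, 167 mm above the table; it comes out of the collar's top and ends 28 mm above collar_grip at the start, about 40 mm when the collar is far down
- collar: Brass stop collar with knurled band and wider flange below, 35 mm high, on the upright threaded rod; origin at the centre of its underside, 23 mm below collar_grip. The sprung head pushes up against it: as it is screwed down, head and stamp go down with it. It stays where it is left, also under load
- collar_turn (a joint): Turn of the collar (rad), counter-clockwise from above positive; starts within +-0.7. 12 mm a turn: each rad clockwise lowers collar and head by 1.91 mm. Head free, it turns lightly (0.02 to 0.07 N m). Once the stamp is on the gauge each rad adds about 40 N of pinch, each N about 0.012 N m of turning torque; it never runs back, so at rest a hand may hold any torque up to that, either way
- press_head: Aluminium head on the pillars, 18 mm thick, 56 mm wide in front, pushed up against the collar by light springs. Origin: its underside above the anvil's middle, 65 to 69 mm above the anvil at the start; it reaches 28 mm in front of that. The stamp's flat face hangs 23 to 29 mm below the origin, depending on the stamp fitted; that is not measured, so the height of first touch must be felt
- gauge: Setting gauge: blue slippery plastic block 48 (x) x 44 (y) x 34 mm (z) with a wooden handle; loose, 0.1 to 0.16 kg, starts flat on the table. Origin at the centre of the block's underside, z up, x from the handle to the block's nose, the face that goes to the fence
- gauge_block (a point): Centre of the gauge's blue block, 17 mm above its underside
- gauge_handle (a point): Grip point on the gauge's handle, 95 mm in front of the block's centre (to its -x) and 17 mm above the underside. The handle is 18 x 18 mm and 104 mm long, from 28 to 132 mm in front of the block's centre; its underside is 8 mm above what the block lies on
- steel_bowl: Steel bowl, 130 mm across, 46 mm high, standing to the right; origin at its underside. To be left alone
- kitchen_timer: Kitchen timer, 72 x 72 x 48 mm, standing near the front left; origin at its underside. To be left alone
- tea_jar: Small jar, 59 mm across and 64 mm high, standing to the left; origin at its underside. To be left alone
- cocoa_jar: Small jar, 53 mm across and 56 mm high, standing to the left; origin at its underside. To be left alone
- measure_spoon: Measuring spoon, 146 mm long, 14 mm high, lying near the front right; origin at its underside. To be left alone

How it is judged:
On the way, in this order (a step that is already met when the one before it is completed fails the run):
1. the gauge lies flat on the anvil under the stamp, home against the back fence (within 5 mm of it, centred within 10 mm, square within 0.12 rad), and is let go (x of gauge_block in the frame of anvil between -0.003 and 0.006 m and y of gauge_block in the frame of anvil between -0.01 and 0.01 m and z of gauge_block in the frame of anvil between 0.014 and 0.02 m and angle between the x axis of gauge and the x axis of anvil, either way round below 0.12 rad and contact force between the fingers and gauge below 0.1 N), for 0.2 s.
2. the stamp pinches the gauge with 8 to 32 N, with neither the collar nor the gauge held (contact force between press_head and gauge between 8 and 32 N and contact force between the fingers and collar below 0.1 N and contact force between the fingers and gauge below 0.1 N), for 0.3 s.
3. the gauge is drawn out from under the stamp with the collar as set, the stamp still rubbing on it (more than 2 N) when it has come out by more than 14 mm (horizontal distance between gauge_block and anvil above 0.014 m and contact force between press_head and gauge above 2 N), for 0.02 s.
At the end, for the whole second after the job is handed in: the gauge is drawn out and lies flat and still on the table, its block more than 150 mm from the middle of the anvil, and the press head is still down at the height where the gauge stopped it (54 to 64 mm above the anvil) (height (world z) of gauge below 0.006 m and angle between gauge's own z axis and vertical below 0.1 rad and horizontal distance between gauge_block and anvil above 0.15 m and linear speed of gauge below 0.02 m/s and z of press_head in the frame of anvil between 0.054 and 0.064 m); the robot touches nothing.
It fails at once if the collar is handled while the gauge is not under the stamp (block more than 20 mm from the anvil's centre) (contact force between the fingers and collar above 0.5 N and horizontal distance between gauge_block and anvil above 0.02 m).
It fails at once if the stamp is forced onto the gauge with more than 45 N (contact force between press_head and gauge above 45 N).
It fails at once if the robot leans on the press head with more than 15 N (contact force between any of the fingers, the arm and press_head above 15 N).
It fails at once if a bystander is shifted by more than 20 mm (distance of any of steel_bowl, kitchen_timer, tea_jar, cocoa_jar, measure_spoon from where it was at the start of the episode above 0.02 m).
It also fails if it takes over 72 s, if anything falls off the work surface, if the arm or the gripper's body presses on something with over 40 N, if the wrist force passes 120 N, or if a joint passes its speed limit or range.

## Working session

There is one attempt and no reset: what is moved stays moved. The work goes in short steps, Python scripts to look and compute and a tool call to move; the robot and the scene stay as the last step left them, time stands still between calls to the robot, and variables do not carry over. Pictures are saved under pics/ and viewed, at most 13 in all, crops included, and the job is handed in when it is done.

Besides the shell and the picture viewer there is one more tool, called after ">>>" in YAML: its name, and indented under it one key for each argument. send_rows: Moves the arm, as the interface text tells. Its arguments: {"type":"object","properties":{"dr":{"type":"array","items":{"type":"array","items":{"type":"number"}}},"xyz":{"type":"array","items":{"type":"array","items":{"type":"number"}}},"jaw":{"type":"array","items":{"type":"number"}}},"required":["dr","xyz","jaw"]}

```bash
mkdir -p pics; ls; python3 - <<'E'
from bench import ctrl
import cv2,numpy as np
o=ctrl.get_obs();print({k:np.round(v,3) for k,v in o.items()},ctrl.tip_extent)
for n in("scene","top"):
    im=ctrl.camera(n);cv2.imwrite(f"pics/{n}0.png",im[:,:,::-1])
    c=ctrl.calibration(n);print(n,c["camera_matrix"],c["D"],np.round(c["world_from_camera"],3))
E
```

```text
pics
{'time_s': np.float64(0.0), 'q': array([-1.378,  0.182,  1.608,  0.   ,  1.354, -0.206]), 'dq': array([ 0.001,  0.002,  0.001, -0.001,  0.001, -0.001]), 'joint_efforts': array([ 1.0000e-03, -4.4487e+01, -3.5133e+01, -0.0000e+00,  9.0000e-03,
       -0.0000e+00]), 'eef_pos': array([ 0.223, -0.529,  0.249]), 'eef_rot': array([-0.001,  0.98 ,  0.198,  0.   ]), 'wrist_force': array([-0.58 ,  0.748,  0.23 ]), 'torque': array([-0.047,  0.057,  0.014]), 'grasp_force': np.float64(0.0), 'opening': np.float64(0.996)} 0.019
scene [[426.63002793   0.         254.72524275]
 [  0.         426.63002793 188.01329756]
 [  0.           0.           1.        ]] [-0.13486186  0.          0.          0.          0.        ] [[-0.849  0.26  -0.459 -0.125]
 [-0.527 -0.446  0.723  1.009]
 [-0.017  0.856  0.516  0.843]
 [ 0.     0.     0.     1.   ]]
top [[466.52728837   0.         247.66270366]
 [  0.         466.52728837 183.39576328]
 [  0.           0.           1.        ]] [-0.0912472  0.         0.         0.         0.       ] [[ 0.008  0.991 -0.132  0.342]
 [-1.     0.009  0.002 -0.025]
 [ 0.003  0.132  0.991  1.512]
 [ 0.     0.     0.     1.   ]]
```

View pics/scene0.png

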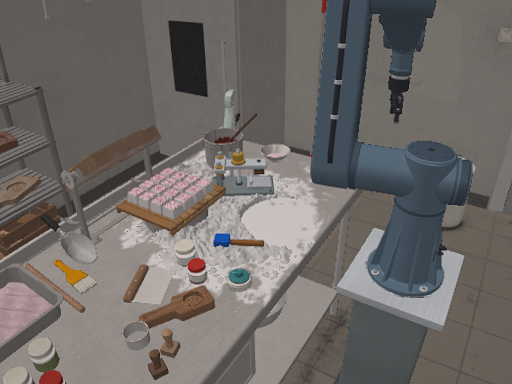

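View pics/top0.png

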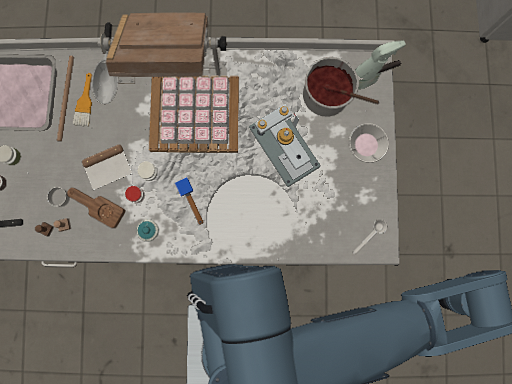

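```bash
cat > h.py <<'E'
import numpy as np,cv2
from scipy.spatial.transform import Rotation as R
F=np.diag([1.,-1,-1])
def proj(c,P):
    T=np.linalg.inv(c["world_from_camera"]);P=np.atleast_2d(P).astype(float)
    X=(P@T[:3,:3].T+T[:3,3])@F
    return cv2.projectPoints(X,np.zeros(3),np.zeros(3),c["camera_matrix"],np.array(c["D"],float))[0][:,0]
def ray(c,uv):
    n=cv2.undistortPoints(np.array(uv,float).reshape(-1,1,2),c["camera_matrix"],np.array(c["D"],float))[:,0]
    d=np.c_[n,np.ones(len(n))]@F@c["world_from_camera"][:3,:3].T
    return c["world_from_camera"][:3,3],d
def plane(c,uv,z):
    o,d=ray(c,uv);return o+d*((z-o[2])/d[:,2])[:,None]
def tri(views): # [(c,uv)]
    A=np.zeros((3,3));b=np.zeros(3)
    for c,uv in views:
        o,d=ray(c,uv);d=d[0]/np.linalg.norm(d[0]);M=np.eye(3)-np.outer(d,d);A+=M;b+=M@o
    return np.linalg.solve(A,b)
def Rt(o): return R.from_quat(np.r_[o["eef_rot"][1:],o["eef_rot"][0]])
def press(x,y,yaw,P): # press-frame pts -> world
    return R.from_euler('z',yaw).apply(np.atleast_2d(P))+[x,y,0]
def go(o,p,yaw):
    """shift (cm, tool axes) and turn (6deg units) to TCP p, tool down, closing line (tool y) at angle yaw (mod pi)"""
    r=Rt(o);best=None
    for k in(-1,0,1,2):
        y=yaw+k*np.pi; t=R.from_matrix(np.c_[[np.sin(y),-np.cos(y),0],[np.cos(y),np.sin(y),0],[0,0,-1]])
        v=(r.inv()*t).as_rotvec()
        if best is None or np.linalg.norm(v)<np.linalg.norm(best): best=v
    return np.round(r.inv().apply(np.array(p)-o["eef_pos"])*100,2),np.round(best/np.radians(6),2)
E
python3 - <<'E'
import cv2,numpy as np
from h import *
from bench import ctrl
t=cv2.imread("pics/top0.png");s=cv2.imread("pics/scene0.png")
W=np.zeros((600,800,3),np.uint8)
a=cv2.resize(t[95:195,240:330],None,fx=5,fy=5,interpolation=cv2.INTER_CUBIC);W[:500,:450]=a
b=cv2.resize(s[140:200,205:275],None,fx=5,fy=5,interpolation=cv2.INTER_CUBIC);W[:300,450:800]=b
W[300:600,450:750]=cv2.resize(t[170:230,165:225],None,fx=5,fy=5)
cv2.imwrite("pics/crop1.png",W)
for n,im in(("top",t),("scene",s)):
    h=cv2.cvtColor(im,cv2.COLOR_BGR2HSV);m=cv2.inRange(h,(105,150,100),(130,255,255));
    k,l,st,ce=cv2.connectedComponentsWithStats(m);i=1+np.argmax(st[1:,4]);print(n,st[i],ce[i])
    c=ctrl.calibration(n);print(plane(c,ce[i],.03))
    if n=="top":
        q=cv2.minAreaRect(np.argwhere(l==i)[:,::-1].astype(np.float32));print(q)
E
```

```text
top [175 178  18  18 180] [183.6        186.11666667]
[[0.52925777 0.17693275 0.03      ]]
((183.5, 186.0), (13.86362075805664, 12.521980285644531), 63.43495178222656)
scene [214 234  16  13 176] [221.5        239.57386364]
[[0.52293415 0.1851931  0.03      ]]
```

View pics/crop1.png

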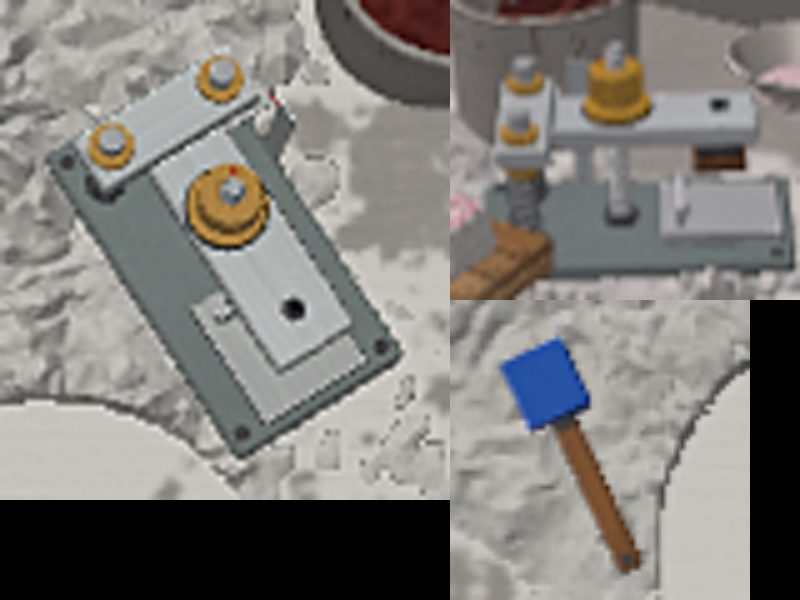

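```bash
python3 - <<'E'
from h import *
from bench import ctrl
c=ctrl.calibration("top");o=ctrl.get_obs()
f=lambda x,y:(x/5+240,y/5+95)
g=lambda x,y:((x-450)/5+165,(y-300)/5+170)
B=plane(c,[f(47,152),f(238,457),f(402,352)],.015);print(B)
d=B[0]-B[1];yb=np.arctan2(d[1],d[0]);print(np.linalg.norm(d),np.linalg.norm(B[2]-B[1]),yb,(B[0]+B[2])/2)
ys=np.arctan2(*(B[1]-B[2])[1::-1])-np.pi/2;print(ys)
s=ctrl.calibration("scene");h=lambda x,y:((x-450)/5+205,y/5+140)
print("rod",plane(c,f(232,185),.167),tri([(c,f(232,183)),(s,h(615,46))]))
H=plane(c,[g(544,384),g(628,560)],[.034]);print(H)
H2=plane(c,g(626,563),.026);e=plane(c,(183.6,186.1),.034)-H2;print(e,np.linalg.norm(e),np.arctan2(e[0,1],e[0,0]))
u=e[0]/np.linalg.norm(e);p=plane(c,(183.6,186.1),.032)[0]-u*.095
print(p,go(o,[p[0],p[1],.25],np.arctan2(u[1],u[0])+np.pi/2))
E
```

```text
[[ 0.73479567 -0.03256606  0.015     ]
 [ 0.53316807 -0.15781921  0.015     ]
 [ 0.60317069 -0.26531673  0.015     ]]
0.23736479205711106 0.128281266317674 0.5558695095922938 [ 0.66898318 -0.14894139  0.015     ]
0.5772199122554289
rod [[ 0.67592567 -0.14145196  0.167     ]] [ 0.67655351 -0.14249656  0.16368543]
[[0.52655558 0.17568701 0.034     ]
 [0.41474545 0.11953266 0.034     ]]
[[0.11558576 0.05483392 0.008     ]] 0.12818278301913238 0.44295894833966465Traceback (most recent call last):
  File "<stdin>", line 14, in <module>
  File "h.py", line 26, in go
    y=yaw+k*np.pi; t=R.from_matrix(np.c_[[np.sin(y),-np.cos(y),0],[np.cos(y),np.sin(y),0],[0,0,-1]])
                     ~~~~~~~~~~~~~^^^^^^^^^^^^^^^^^^^^^^^^^^^^^^^^^^^^^^^^^^^^^^^^^^^^^^^^^^^^^^^^^^
  File "scipy/spatial/transform/_rotation.pyx", line 1143, in scipy.spatial.transform._rotation.Rotation.from_matrix
ValueError: Non-positive determinant (left-handed or null coordinate frame) in rotation matrix 0: [[-0.90348737  0.42861471  0.        ]
 [-0.42861471 -0.90348737  0.        ]
 [ 0.          0.         -1.        ]].
```

```bash
sed -i 's/\[\[np.sin(y),-np.cos(y),0\]/[[-np.sin(y),np.cos(y),0]/' h.py; python3 - <<'E'
from h import *
from bench import ctrl
o=ctrl.get_obs()
print(go(o,[.40,.12,.25],.443+np.pi/2))
E
```

```text
(array([ 4.151e+01, -5.298e+01,  4.000e-02]), array([-0.02, -0.  , -0.42]))
```

>>> send_rows:
  dr:
    - [0, 0, -1.7]
    - [0, 0, -3.4]
    - [0, 0, -5.1]
    - [0, 0, -6.8]
    - [0, 0, -8.5]
    - [0, 0, -10.2]
    - [0, 0, -11.9]
    - [0, 0, -13.6]
  xyz:
    - [3.7, -4.8, 0]
    - [7.5, -9.6, 0]
    - [11.3, -14.4, 0]
    - [15, -19.2, 0]
    - [18.8, -24, 0]
    - [22.6, -28.8, 0]
    - [26.4, -33.7, 0]
    - [30.2, -38.5, 0]
  jaw: [100, 100, 100, 100, 100, 100, 100, 100]

```text
time_s: 1.1
eef_pos: [0.3521, -0.0559, 0.2503]
eef_rot: [0.0, 0.611, 0.792, 0.0]
wrist_force: [1.3, 0.7, -0.1]
opening: 1.003
grasp_force: 0.0
```

```bash
python3 - <<'E'
from h import *
from bench import ctrl
o=ctrl.get_obs()
print(o["time_s"],o["q"],o["eef_pos"],go(o,[.40,.12,.25],.443+np.pi/2))
E
```

```text
1.1 [-4.94427976e-01 -3.63909501e-01  2.10745903e+00  1.17257508e-04
  1.39710499e+00 -7.51719102e-01] [ 0.35207921 -0.05593573  0.25033605] (array([15.8 ,  9.11,  0.03]), array([ 1.000e-02, -0.000e+00,  1.323e+01]))
```

>>> send_rows:
  dr:
    - [0, 0, -1.7]
    - [0, 0, -3.4]
    - [0, 0, -5.1]
    - [0, 0, -6.8]
    - [0, 0, -8.5]
    - [0, 0, -10.2]
    - [0, 0, -11.9]
    - [0, 0, -13.6]
  xyz:
    - [2, 1.1, 0]
    - [4, 2.3, 0]
    - [6, 3.4, 0]
    - [8, 4.6, 0]
    - [10, 5.7, 0]
    - [12, 6.8, 0]
    - [14, 8, 0]
    - [15.8, 9.1, 0]
  jaw: [100, 100, 100, 100, 100, 100, 60, 60]

```text
time_s: 2.1
eef_pos: [0.4006, 0.1187, 0.25]
eef_rot: [-0.0, -0.056, 0.998, 0.0]
wrist_force: [0.4, 0.2, -0.9]
opening: 0.609
grasp_force: 0.0
```

```bash
python3 - <<'E'
from h import *
from bench import ctrl
o=ctrl.get_obs();c=ctrl.calibration("wrist");im=ctrl.camera("wrist");cv2.imwrite("pics/w1.png",im[:,:,::-1])
import pickle;pickle.dump(c,open("pics/w1.pkl","wb"))
print(o["q"],o["eef_pos"],go(o,[.40,.12,.25],.443+np.pi/2),c)
E
```

```text
[ 2.27727478e-03 -1.90846518e-01  1.97762612e+00  1.39805286e-06
  1.35542572e+00 -1.68026290e+00] [0.4006476  0.1187131  0.24996915] (array([ 0.05,  0.14, -0.  ]), array([ 0.  , -0.01, -3.16])) {'camera_matrix': array([[330.19079878,   0.        , 253.96922796],
       [  0.        , 330.19079878, 187.84045128],
       [  0.        ,   0.        ,   1.        ]]), 'D': array([0.01150825, 0.        , 0.        , 0.        , 0.        ]), 'world_from_camera': array([[-1.11499041e-01, -9.53750345e-01, -2.79156308e-01,
         3.29440844e-01],
       [ 9.93764514e-01, -1.06943875e-01, -3.15451679e-02,
         1.10470633e-01],
       [ 2.32157498e-04, -2.80932888e-01,  9.59727388e-01,
         3.73669904e-01],
       [ 0.00000000e+00,  0.00000000e+00,  0.00000000e+00,
         1.00000000e+00]])}
```

View pics/w1.png

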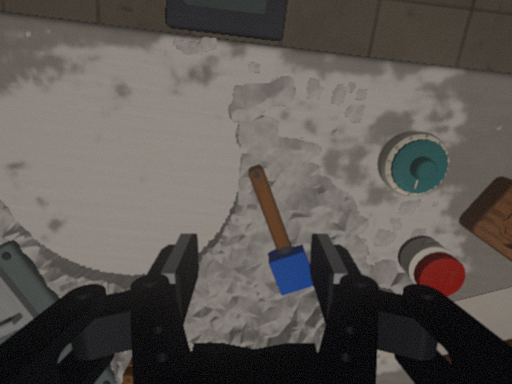

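```bash
cat > gf.py <<'E'
from h import *
import pickle
from scipy.optimize import least_squares
def box(x0,x1,w,z0,z1): return np.array([[x,y,z] for x in(x0,x1) for y in(-w,w) for z in(z0,z1)])
BL=box(-.024,.024,.022,0,.034);HA=box(-.132,-.028,.009,.008,.026)
def hullc(uv):
    h=cv2.convexHull((uv*64).astype(np.float32));m=cv2.moments(h);return np.array([m["m10"]/m["m00"],m["m01"]/m["m00"]])/64
def masks(im,near):
    h=cv2.cvtColor(im,cv2.COLOR_BGR2HSV);out=[]
    for lo,hi in(((105,130,70),(130,255,255)),((5,100,60),(18,255,200))):
        m=cv2.inRange(h,lo,hi);k,l,st,ce=cv2.connectedComponentsWithStats(m)
        ok=[i for i in range(1,k) if st[i,4]>30 and np.linalg.norm(ce[i]-near)<110]
        i=min(ok,key=lambda i:np.linalg.norm(ce[i]-near)) if len(out) else max(ok,key=lambda i:st[i,4])
        if not out: near=ce[i]
        out.append(ce[i])
    return out
def fit(views,x0):
    obs=[(c,masks(im,proj(c,[[x0[0],x0[1],.017]])[0])) for c,im in views]
    def res(p):
        r=[]
        for c,m in obs:
            for part,q in zip((BL,HA),m): r+=list(hullc(proj(c,press(p[0],p[1],p[2],part)+[0,0,p[3]]))-q)
        return np.array(r)
    s=least_squares(res,x0,x_scale=[.01,.01,.1,.01],diff_step=1e-3);return s.x,res(s.x)
E
python3 - <<'E'
from gf import *
from bench import ctrl
t=cv2.imread("pics/top0.png");w=cv2.imread("pics/w1.png");ct=ctrl.calibration("top");cw=pickle.load(open("pics/w1.pkl","rb"))
x0=[.527,.176,.443,0.001]
for v in([(ct,t),(cw,w)],[(cw,w)]):
    p,r=fit(v,x0);print(p.round(4),r.round(1))
p,r=fit([(ct,t),(cw,w)],x0)
o=ctrl.get_obs();u=np.array([np.cos(p[2]),np.sin(p[2])])
print(go(o,[*(p[:2]-.095*u),.017],p[2]+np.pi/2),p[:2]-.095*u)
E
```

```text
[0.5267 0.1775 0.4526 0.01  ] [-0.2  0.8 -0.4  0.9 -0.4 -0.7  0.1  1.2]
[0.5221 0.1763 0.4515 0.0193] [-0. -0. -0. -0.]
(array([-4.17,  1.05, 23.31]), array([ 0.01,  0.  , -3.18])) [0.44127881 0.13592629]
```

>>> send_rows:
  dr:
    - [0, 0, -1]
    - [0, 0, -2]
    - [0, 0, -3.2]
    - [0, 0, -3.2]
    - [0, 0, -3.2]
    - [0, 0, -3.2]
    - [0, 0, -3.2]
    - [0, 0, -3.2]
  xyz:
    - [-1, 0.3, 4]
    - [-2, 0.6, 8]
    - [-4.2, 1, 12]
    - [-4.2, 1, 13]
    - [-4.2, 1, 13]
    - [-4.2, 1, 13]
    - [-4.2, 1, 13]
    - [-4.2, 1, 13]
  jaw: [60, 60, 60, 60, 60, 60, 60, 60]

```text
time_s: 3.15
eef_pos: [0.442, 0.1322, 0.1213]
eef_rot: [0.001, -0.218, 0.976, -0.0]
wrist_force: [-0.7, 0.4, 0.2]
opening: 0.601
grasp_force: 0.0
```

```bash
python3 - <<'E'
from gf import *
from bench import ctrl
o=ctrl.get_obs();c=ctrl.calibration("wrist");im=ctrl.camera("wrist");cv2.imwrite("pics/w2.png",im[:,:,::-1])
pickle.dump(c,open("pics/w2.pkl","wb"))
t=cv2.imread("pics/top0.png");s=cv2.imread("pics/scene0.png");w=cv2.imread("pics/w1.png");ct=ctrl.calibration("top");cs=ctrl.calibration("scene");cw=pickle.load(open("pics/w1.pkl","rb"))
x0=[.527,.176,.443,0.001];print(o["eef_pos"])
p0=[.527,.1765,.451,0]
for n,cc,ii in(("t",ct,t),("s",cs,s),("w1",cw,w),("w2",c,im[:,:,::-1].copy())):
  try:
    m=masks(ii,proj(cc,[[.527,.176,.017]])[0]);print(n,np.round(m,1).tolist(),[hullc(proj(cc,press(*p0[:3],q))).round(1).tolist() for q in(BL,HA)])
  except Exception as e: print(n,e)
for v in([(ct,t),(cs,s),(cw,w)],[(ct,t),(cs,s)]):
    p,r=fit(v,x0);print(p.round(4),r.round(1))
E
```

```text
[0.44195981 0.13224174 0.1213123 ]
t [[183.6, 186.2], [194.3, 208.6]] [[184.1, 187.3], [194.5, 209.7]]
s [[221.6, 239.6], [247.2, 242.5]] [[222.2, 241.0], [247.8, 242.3]]
w1 [[291.8, 272.4], [269.2, 208.5]] [[289.7, 267.5], [268.1, 206.8]]
w2 [[260.1, 319.5], [258.7, 214.1]] [[259.1, 309.4], [258.4, 211.4]]
[0.5287 0.1781 0.4489 0.0049] [-0.2  0.4 -0.5  0.4 -0.2  0.3 -0.2 -1.3 -0.6 -1.4  0.5  1.3]
[0.53   0.1763 0.4289 0.0019] [ 0.5  0.1 -0.3  0.3 -0.1  0.6 -0.3 -0.7]
```

View pics/w2.png

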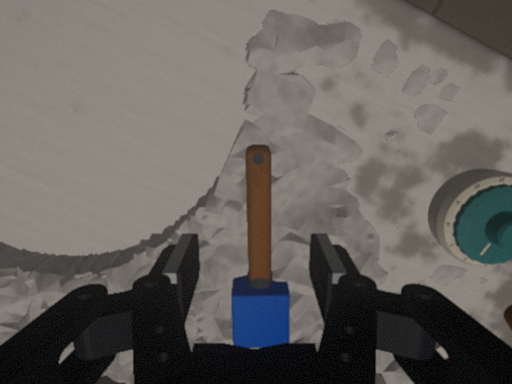

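>>> send_rows:
  dr:
    - [0, 0, 0]
    - [0, 0, 0]
    - [0, 0, 0]
    - [0, 0, 0]
    - [0, 0, 0]
    - [0, 0, 0]
    - [0, 0, 0]
    - [0, 0, 0]
  xyz:
    - [0, 0.2, 4]
    - [0, 0.2, 8]
    - [0, 0.2, 9.7]
    - [0, 0.2, 9.7]
    - [0, 0.2, 9.7]
    - [0, 0.2, 9.7]
    - [0, 0.2, 9.7]
    - [0, 0.2, 9.7]
  jaw: [60, 60, 60, 60, 10, 10, 10, 10]

```text
time_s: 4.2
eef_pos: [0.4416, 0.1341, 0.0241]
eef_rot: [0.001, -0.219, 0.976, -0.0]
wrist_force: [-0.1, 0.2, 3.8]
opening: 0.195
grasp_force: 63.4
```

```bash
python3 - <<'E'
from gf import *
from bench import ctrl
o=ctrl.get_obs();print({k:np.round(o[k],3) for k in("eef_pos","eef_rot","wrist_force","opening","grasp_force","q")})
E
```

```text
{'eef_pos': array([0.442, 0.134, 0.024]), 'eef_rot': array([ 0.001, -0.219,  0.976, -0.   ]), 'wrist_force': array([-0.053,  0.242,  3.753]), 'opening': np.float64(0.195), 'grasp_force': np.float64(63.431), 'q': array([ 0.037,  0.285,  2.026,  0.   ,  0.829, -1.975])}
```

```bash
python3 - <<'E'
from gf import *
from bench import ctrl
ct=ctrl.calibration("top");cs=ctrl.calibration("scene");o=ctrl.get_obs()
f=lambda x,y:(x/5+240-.4,y/5+95-.4)
h=lambda x,y:((x-450)/5+205-.4,y/5+140-.4)
A=-.065
P=[(ct,f(232,184),[.010,0,.167]),(ct,f(293,308),[A,0,.115]),(ct,f(265,424),[A-.045,.039,.030]),(ct,f(283,370),[A-.028,.028,.115]),(ct,f(352,325),[A-.028,-.028,.115]),
(cs,h(615,44),[.010,0,.167]),(cs,h(720,104),[A,0,.115]),(cs,h(784,237),[A-.045,.039,.030])]
Bs=[(ct,f(47,152),[.12,.065]),(ct,f(238,457),[-.12,.065]),(ct,f(402,352),[-.12,-.065]),(cs,h(797,268),[-.12,.065])]
def res(p):
    r=[]
    for c,uv,q in P+[(c,uv,[*q,p[3]]) for c,uv,q in Bs]: r+=list(proj(c,press(*p[:3],q))[0]-uv)
    return np.array(r)
s=least_squares(res,[.669,-.149,.565,.015],loss="soft_l1",x_scale=[.01,.01,.1,.01]);print(s.x.round(4));print(res(s.x).round(1).reshape(-1,2).tolist())
p=s.x;u=np.array([np.cos(p[2]),np.sin(p[2])])
X=Rt(o).as_matrix();print("tool y ang",np.arctan2(X[1,1],X[0,1])-np.pi/2, "anvil",p[:2]-.065*u)
print(go(o,[*(p[:2]-(.065+.19)*u),.11],p[2]+np.pi/2))
E
```

```text
[ 0.6685 -0.1474  0.5592  0.0139]
[[0.6, 0.3], [0.1, 0.0], [0.0, -0.2], [-0.8, 0.1], [0.9, -0.4], [-0.2, -0.1], [-0.4, 0.3], [-0.7, -1.4], [-0.8, 0.2], [-0.2, 0.7], [0.6, 1.0], [-0.4, -0.3]]
tool y ang 0.4406427986891206 anvil [ 0.61339848 -0.18183978]
(array([ 16.79, -38.16,  -8.59]), array([-0.01,  0.02, -1.13]))
```

>>> send_rows:
  dr:
    - [0, 0, 0]
    - [0, 0, 0]
    - [0, 0, 0]
    - [0, 0, -1.1]
    - [0, 0, -1.1]
    - [0, 0, -1.1]
    - [0, 0, -1.1]
    - [0, 0, -1.1]
  xyz:
    - [0, 0, -4]
    - [0, 0, -9]
    - [0, 0, -14.5]
    - [2, -5, -14.5]
    - [4.5, -10, -14.5]
    - [7, -15.5, -14.5]
    - [9, -21, -14.5]
    - [11.5, -26, -14.5]
  jaw: [10, 10, 10, 10, 10, 10, 10, 10]

```text
time_s: 5.2
eef_pos: [0.4471, -0.152, 0.1682]
eef_rot: [-0.0, -0.274, 0.962, 0.0]
wrist_force: [1.4, -0.4, -1.2]
opening: 0.193
grasp_force: 62.9
```

```bash
cat > st.py <<'E'
from gf import *
from bench import ctrl
p=[0.6685,-0.1474,0.5592]
u=np.array([np.cos(p[2]),np.sin(p[2])]);n=np.array([-u[1],u[0]]);A=np.array(p[:2])-.065*u
def st():
    o=ctrl.get_obs();X=Rt(o).as_matrix();d=o["eef_pos"][:2]-A
    print("t",round(float(o["time_s"]),2),"pos",o["eef_pos"].round(4),"in anvil frame",(d@u).round(4),(d@n).round(4),"yaw-press",round(float((np.arctan2(X[1,1],X[0,1])-p[2])%np.pi),3),"F",o["wrist_force"].round(1),"T",o["torque"].round(3),"q",o["q"].round(2),"eff6",o["joint_efforts"][5].round(3),"open",round(float(o["opening"]),3),"gf",round(float(o["grasp_force"]),1))
    return o
def goa(o,x,y,z): print(x,y,z,go(o,[*(A+x*u+y*n),z],p[2]+np.pi/2))
E
python3 -c "
from st import *
o=st();goa(o,-.19,0,.17);goa(o,-.19,0,.06)"
```

```text
t 5.2 pos [ 0.4471 -0.152   0.1682] in anvil frame -0.1251 0.1135 yaw-press 1.567 F [ 1.4 -0.4 -1.2] T [-0.037  0.055  0.003] q [-0.58  0.04  1.94  0.    1.16 -2.71] eff6 1.117 open 0.193 gf 62.9
-0.19 0 0.17 (array([  6.45, -11.37,  -0.18]), array([ 0.  , -0.  , -0.03]))
-0.19 0 0.06 (array([  6.45, -11.37,  10.82]), array([ 0.  , -0.  , -0.03]))
```

>>> send_rows:
  dr:
    - [0, 0, 0]
    - [0, 0, 0]
    - [0, 0, 0]
    - [0, 0, 0]
    - [0, 0, 0]
    - [0, 0, 0]
    - [0, 0, 0]
    - [0, 0, 0]
  xyz:
    - [3, -5.5, 0]
    - [6.4, -11.4, 0]
    - [6.4, -11.4, 3]
    - [6.4, -11.4, 8]
    - [6.4, -11.4, 10.9]
    - [6.4, -11.4, 10.9]
    - [6.4, -11.4, 10.9]
    - [6.4, -11.4, 10.9]
  jaw: [10, 10, 10, 10, 10, 10, 10, 10]

```text
time_s: 6.2
eef_pos: [0.4544, -0.2816, 0.0611]
eef_rot: [0.001, -0.274, 0.962, -0.001]
wrist_force: [0.5, -0.1, -1.4]
opening: 0.2
grasp_force: 62.9
```

```bash
python3 -c "
from st import *
o=st();goa(o,-.15,0,.058)
im=np.vstack([ctrl.camera('wrist')[150:,:,::-1]])
t=ctrl.camera('top')[110:210,240:340,::-1];s=ctrl.camera('scene')[140:220,190:290,::-1]
W=np.zeros((600,800,3),np.uint8);W[:234,:512]=im;W[235:535,:300]=cv2.resize(t,(300,300),interpolation=2);W[235:595,305:755]=cv2.resize(s,(450,360),interpolation=2);cv2.imwrite('pics/c3.png',W)"
```

```text
t 6.2 pos [ 0.4544 -0.2816  0.0611] in anvil frame -0.1877 -0.0002 yaw-press 1.568 F [ 0.5 -0.1 -1.4] T [-0.035  0.078 -0.   ] q [-0.78  0.34  1.84 -0.    0.96 -2.9 ] eff6 -0.0 open 0.2 gf 62.9
-0.15 0 0.058 (array([-3.77,  0.03,  0.31]), array([-0.03,  0.01, -0.03]))
```

View pics/c3.png

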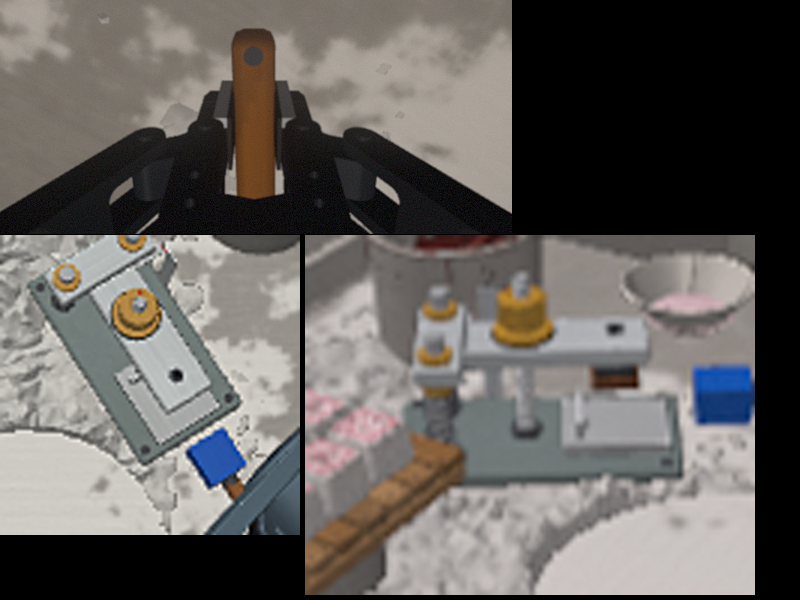

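>>> send_rows:
  dr:
    - [0, 0, 0]
    - [0, 0, 0]
    - [0, 0, 0]
    - [0, 0, 0]
    - [0, 0, 0]
    - [0, 0, 0]
    - [0, 0, 0]
    - [0, 0, 0]
  xyz:
    - [-2, 0, 0.1]
    - [-3.8, 0, 0.1]
    - [-3.8, 0, 0.3]
    - [-3.8, 0, 0.4]
    - [-3.8, 0, 0.5]
    - [-3.8, 0, 0.6]
    - [-3.8, 0, 0.65]
    - [-3.8, 0, 0.65]
  jaw: [10, 10, 10, 10, 10, 10, 10, 10]

```text
time_s: 7.35
eef_pos: [0.4857, -0.2611, 0.0532]
eef_rot: [0.0, -0.274, 0.962, -0.0]
wrist_force: [-0.9, -0.4, 5.8]
opening: 0.193
grasp_force: 63.7
```

```bash
cat >> st.py <<'E'
def block(ztop):
    c=ctrl.calibration("top");im=ctrl.camera("top")[:,:,::-1].copy()
    m=cv2.inRange(cv2.cvtColor(im,cv2.COLOR_BGR2HSV),(105,130,70),(130,255,255))
    k,l,s,ce=cv2.connectedComponentsWithStats(m);i=1+np.argmax(s[1:,4])
    d=plane(c,ce[i],ztop-.004)[0,:2]-A;print("blue",s[i],"anvil frame",d@u,d@n)
E
python3 -c "
from st import *
o=st();block(.064)"
```

```text
t 7.35 pos [ 0.4857 -0.2611  0.0532] in anvil frame -0.1503 0.0006 yaw-press 1.567 F [-0.9 -0.4  5.8] T [ 0.262 -0.154  0.078] q [-0.71  0.39  1.79 -0.    0.96 -2.83] eff6 0.094 open 0.193 gf 63.7
blue [296 165  19  19 213] anvil frame -0.05358887967330336 0.0020655495509863957
```

>>> send_rows:
  dr:
    - [0, 0, 0]
    - [0, 0, 0]
    - [0, 0, 0]
    - [0, 0, 0]
    - [0, 0, 0]
    - [0, 0, 0]
    - [0, 0, 0]
    - [0, 0, 0]
  xyz:
    - [0, -0.1, -0.08]
    - [-1, -0.1, -0.08]
    - [-2, -0.1, -0.08]
    - [-3, -0.1, -0.08]
    - [-4, -0.1, -0.08]
    - [-4.8, -0.1, -0.08]
    - [-5.2, -0.1, -0.08]
    - [-5.3, -0.1, -0.08]
  jaw: [10, 10, 10, 10, 10, 10, 10, 10]

```text
time_s: 8.4
eef_pos: [0.5322, -0.2332, 0.0539]
eef_rot: [0.0, -0.275, 0.961, -0.0]
wrist_force: [-1.2, -0.5, 5.0]
opening: 0.198
grasp_force: 63.8
```

```bash
python3 -c "
from st import *
o=st()"
```

```text
t 8.4 pos [ 0.5322 -0.2332  0.0539] in anvil frame -0.096 -0.0004 yaw-press 1.568 F [-1.2 -0.5  5. ] T [ 0.137 -0.039  0.019] q [-0.62  0.44  1.71 -0.    0.98 -2.74] eff6 0.01 open 0.198 gf 63.8
```

>>> send_rows:
  dr:
    - [0, 0, 0]
    - [0, 0, 0]
    - [0, 0, 0]
    - [0, 0, 0]
    - [0, 0, 0]
    - [0, 0, 0]
    - [0, 0, 0]
    - [0, 0, 0]
  xyz:
    - [-0.05, 0, 0]
    - [-0.1, 0, 0]
    - [-0.15, 0, 0]
    - [-0.2, 0, 0]
    - [-0.25, 0, 0]
    - [-0.25, 0, 0]
    - [-0.25, 0, 0]
    - [-0.25, 0, 0]
  jaw: [10, 10, 10, 10, 10, 10, 10, 10]

```text
time_s: 9.4
eef_pos: [0.5326, -0.233, 0.0539]
eef_rot: [-0.001, -0.275, 0.962, -0.0]
wrist_force: [-8.6, -4.4, 8.2]
opening: 0.195
grasp_force: 64.2
```

```bash
python3 -c "
from st import *
o=st()"
```

```text
t 9.4 pos [ 0.5326 -0.233   0.0539] in anvil frame -0.0956 -0.0005 yaw-press 1.568 F [-8.6 -4.4  8.2] T [-0.509  1.008  0.02 ] q [-0.62  0.44  1.71 -0.    0.99 -2.74] eff6 0.03 open 0.195 gf 64.2
```

>>> send_rows:
  dr:
    - [0, 0, 0]
    - [0, 0, 0]
    - [0, 0, 0]
    - [0, 0, 0]
    - [0, 0, 0]
    - [0, 0, 0]
    - [0, 0, 0]
    - [0, 0, 0]
  xyz:
    - [0.2, 0, 0]
    - [0.2, 0, 0]
    - [0.2, 0, 0]
    - [0.2, 0, 0]
    - [0.2, 0, 0]
    - [0.2, 0, -3]
    - [0.2, 0, -8]
    - [0.2, 0, -14]
  jaw: [10, 10, 60, 60, 60, 60, 60, 60]

```text
time_s: 10.4
eef_pos: [0.5307, -0.2327, 0.1937]
eef_rot: [-0.001, -0.274, 0.962, 0.001]
wrist_force: [1.7, -0.0, 0.1]
opening: 0.597
grasp_force: 0.0
```

```bash
python3 -c "
from st import *
o=st()
cx=[];
import pickle
c=ctrl.calibration('wrist');im=ctrl.camera('wrist')[:,:,::-1].copy();t=ctrl.camera('top')[:,:,::-1].copy();s=ctrl.camera('scene')[:,:,::-1].copy()
for k,v in dict(w=im,t=t,s=s).items(): cv2.imwrite(f'pics/r4{k}.png',v)
ct=ctrl.calibration('top')
W=np.zeros((600,800,3),np.uint8);W[:384,:512]=im;W[385:600,:260]=cv2.resize(t[110:196,245:349],(260,215),interpolation=2);W[385:600,265:625]=cv2.resize(s[150:193,215:287],(360,215),interpolation=2);cv2.imwrite('pics/c4.png',W)
goa(o,.075,0,.25)"
```

```text
t 10.4 pos [ 0.5307 -0.2327  0.1937] in anvil frame -0.097 0.0008 yaw-press 1.567 F [ 1.7 -0.   0.1] T [ 0.014  0.001 -0.004] q [-0.62  0.25  1.65 -0.    1.25 -2.74] eff6 -0.0 open 0.597 gf 0.0
0.075 0 0.25 (array([-17.2 ,  -0.  ,  -5.65]), array([ 0.03, -0.01, -0.03]))
```

View pics/c4.png

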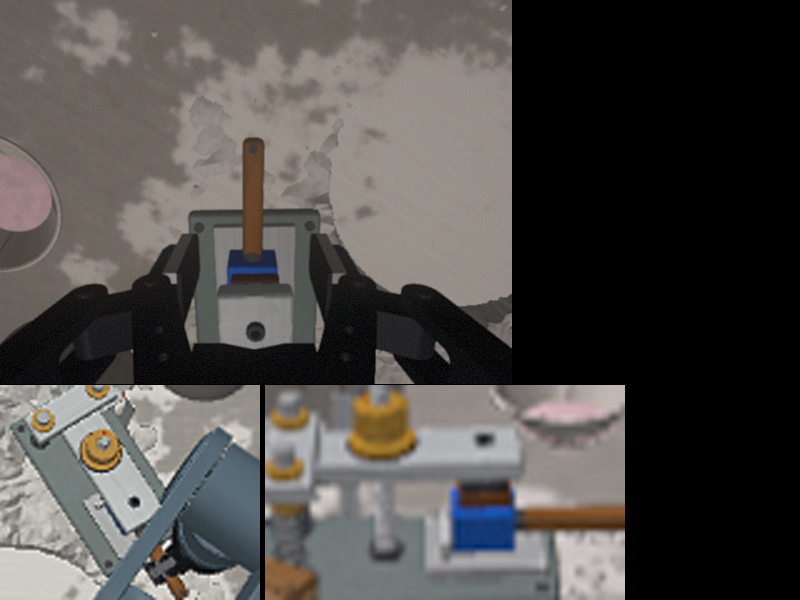

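>>> send_rows:
  dr:
    - [0, 0, 0]
    - [0, 0, 0]
    - [0, 0, -1]
    - [0, 0, -2.5]
    - [0, 0, -4]
    - [0, 0, -4]
    - [0, 0, -4]
    - [0, 0, -4]
  xyz:
    - [0, 0, -5.6]
    - [-4, 0, -5.6]
    - [-10, 0, -5.6]
    - [-15, 0, -5.6]
    - [-17.2, 0, -5.6]
    - [-17.2, 0, -5.6]
    - [-17.2, 0, -5.6]
    - [-17.2, 0, -5.6]
  jaw: [80, 80, 80, 80, 80, 80, 80, 80]

```text
time_s: 11.55
eef_pos: [0.6768, -0.1434, 0.2493]
eef_rot: [-0.0, -0.467, 0.884, 0.0]
wrist_force: [-0.4, -0.4, -0.5]
opening: 0.799
grasp_force: 0.0
```

```bash
python3 -c "
from st import *
o=st();c=ctrl.calibration('wrist');im=ctrl.camera('wrist')[:,:,::-1].copy();pickle.dump(c,open('pics/w5.pkl','wb'));cv2.imwrite('pics/w5.png',im)
print(proj(c,press(*p,[[.01,0,.167],[.01,0,.152]])),go(o,[*(A+.075*u),.25],p[2]+np.pi/2+.4))
cv2.imwrite('pics/w5c.png',cv2.resize(im[200:350,160:360],(800,600),interpolation=2))"
```

```text
t 11.55 pos [ 0.6768 -0.1434  0.2493] in anvil frame 0.0742 -0.001 yaw-press 1.984 F [-0.4 -0.4 -0.5] T [ 0.051  0.033 -0.024] q [-0.38  0.44  1.28 -0.    1.42 -2.92] eff6 0.02 open 0.799 gf 0.0
[[254.83773827 206.2163811 ]
 [254.75537569 199.08479708]] (array([-0.12,  0.06, -0.07]), array([ 0.01, -0.  ,  0.12]))
```

View pics/w5c.png

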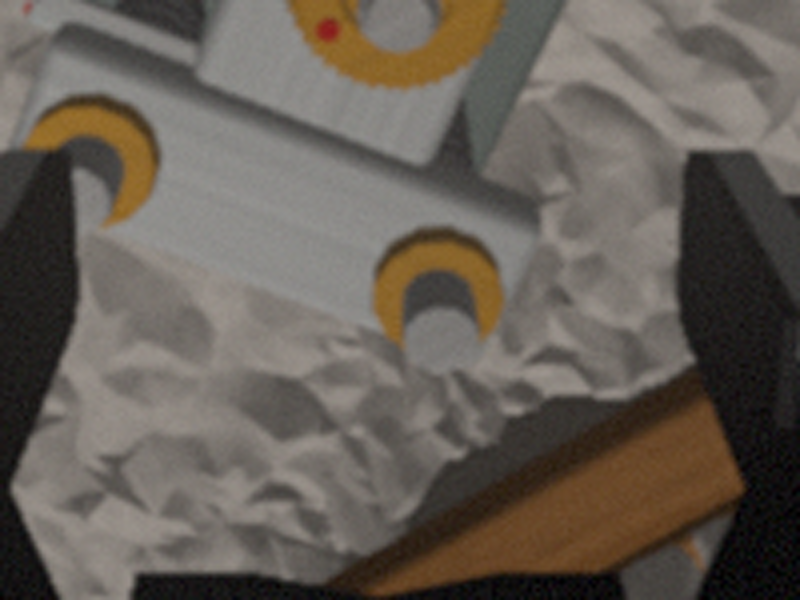

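```bash
python3 -c "
from st import *
c=pickle.load(open('pics/w5.pkl','rb'));im=cv2.imread('pics/w5.png')
h=cv2.cvtColor(im,cv2.COLOR_BGR2HSV)
m=cv2.inRange(h,(12,110,60),(28,255,255));k,l,s,ce=cv2.connectedComponentsWithStats(m)
for i in range(1,k):
  if s[i,4]>150: print(s[i],ce[i],cv2.minEnclosingCircle(np.argwhere(l==i)[:,::-1].astype(np.float32)))
g=cv2.medianBlur(cv2.cvtColor(im,cv2.COLOR_BGR2GRAY),3)
i=1+np.argmax(s[1:,4]); 
for z,q in ((.167,(260,205)),): d=plane(c,q,z)[0,:2]-A; print(d@u,d@n)
# predicted collar top rim and its px circle
t=np.linspace(0,6.28,60);P=press(*p,np.c_[.01+.02*np.cos(t),.02*np.sin(t),0*t+.152]);print(cv2.minEnclosingCircle(proj(c,P).astype(np.float32)))
P=press(*p,np.c_[.01+.007*np.cos(t),.007*np.sin(t),0*t+.167]);print(cv2.minEnclosingCircle(proj(c,P).astype(np.float32)))
cv2.imwrite('pics/w5d.png',cv2.resize(im[150:250,200:320],(720,600),interpolation=2))"
```

```text
[ 296    0   44   59 1129] [316.83170948  26.90788308] ((318.0240783691406, 25.51983070373535), 33.03418731689453)
[ 227  154   64   68 2865] [258.63839442 184.62862129] ((258.4561462402344, 187.53549194335938), 33.9064826965332)
[166 225  33  31 415] [185.7373494  235.73493976] ((182.0864715576172, 240.018798828125), 16.580961227416992)
[254 258  32  28 435] [268.82988506 268.93563218] ((269.1337585449219, 273.4681396484375), 16.067089080810547)
[ 251  299   95   50 1828] [307.97702407 326.49835886] ((296.3769226074219, 327.8492431640625), 49.25267791748047)
0.07285539926741937 0.0027806595631614107
((254.75189208984375, 198.3461456298828), 28.399917602539062)
((254.8369140625, 206.0850830078125), 10.59164810180664)
```

View pics/w5d.png

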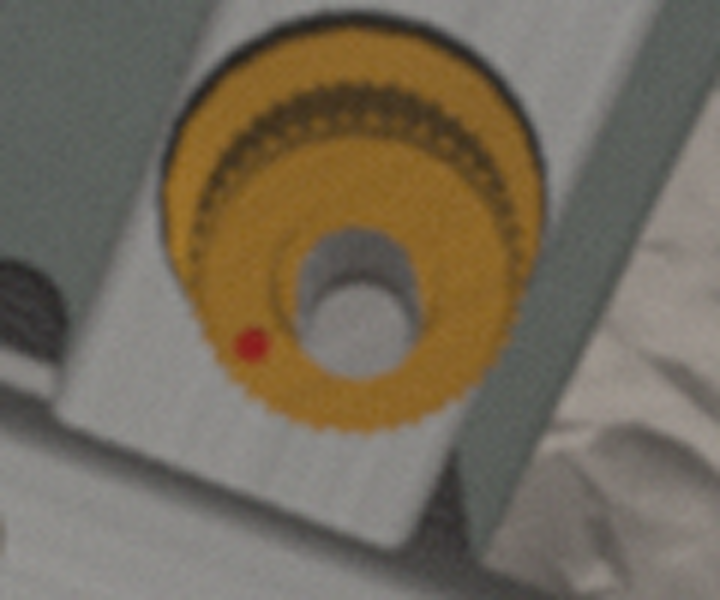

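```bash
python3 -c "
from st import *
o=st();X=Rt(o).as_matrix()
a=np.arctan2(X[1,1],X[0,1])
print(go(o,[*(A+.0731*u+.0028*n),.149],a))"
```

```text
t 11.6 pos [ 0.677  -0.1435  0.2496] in anvil frame 0.0743 -0.0012 yaw-press 1.984 F [ 0.6 -0.7 -1. ] T [-0.004  0.016 -0.018] q [-0.38  0.44  1.28 -0.    1.42 -2.92] eff6 0.017 open 0.801 gf 0.0
(array([-0.05,  0.41, 10.06]), array([ 0., -0.,  0.]))
```

>>> send_rows:
  dr:
    - [0, 0, 0]
    - [0, 0, 0]
    - [0, 0, 0]
    - [0, 0, 0]
    - [0, 0, 0]
    - [0, 0, 0]
    - [0, 0, 0]
    - [0, 0, 0]
  xyz:
    - [0, 0.37, 2]
    - [0, 0.37, 5]
    - [0, 0.37, 8]
    - [0, 0.37, 10]
    - [0, 0.37, 10]
    - [0, 0.37, 10]
    - [0, 0.37, 10]
    - [0, 0.37, 10]
  jaw: [80, 80, 80, 80, 80, 30, 30, 30]

```text
time_s: 12.6
eef_pos: [0.6748, -0.1403, 0.1522]
eef_rot: [0.0, -0.468, 0.883, -0.0]
wrist_force: [-5.7, 2.4, 6.3]
opening: 0.443
grasp_force: 59.9
```

```bash
python3 -c "
from st import *
o=st()"
```

```text
t 12.6 pos [ 0.6748 -0.1403  0.1522] in anvil frame 0.0741 0.0027 yaw-press 1.987 F [-5.7  2.4  6.3] T [ 0.369  0.981 -0.032] q [-0.38  0.52  1.37 -0.    1.25 -2.92] eff6 -0.026 open 0.443 gf 59.9
```

>>> send_rows:
  dr:
    - [0, 0, 0]
    - [0, 0, 1]
    - [0, 0, 2.5]
    - [0, 0, 4]
    - [0, 0, 5.5]
    - [0, 0, 7]
    - [0, 0, 8]
    - [0, 0, 8]
  xyz:
    - [0, 0.13, -0.16]
    - [0, 0.13, -0.14]
    - [0, 0.13, -0.11]
    - [0, 0.13, -0.08]
    - [0, 0.13, -0.05]
    - [0, 0.13, -0.02]
    - [0, 0.13, 0]
    - [0, 0.13, 0]
  jaw: [30, 30, 30, 30, 30, 30, 30, 30]

```text
time_s: 13.6
eef_pos: [0.6748, -0.1408, 0.1507]
eef_rot: [0.002, -0.069, 0.998, -0.001]
wrist_force: [3.6, -3.0, -0.8]
opening: 0.442
grasp_force: 61.4
```

```bash
cat >> st.py <<'E'
def feel():
    o=st();X=Rt(o).as_matrix();print("tool F",(X.T@o["wrist_force"]).round(1),"tool T",(X.T@o["torque"]).round(3));return o
E
python3 -c "
from st import *
o=feel()"
```

```text
t 13.6 pos [ 0.6748 -0.1408  0.1507] in anvil frame 0.0738 0.0023 yaw-press 1.149 F [ 3.6 -3.  -0.8] T [-0.741 -0.736  0.012] q [-0.38  0.52  1.37 -0.    1.25 -2.09] eff6 0.561 open 0.442 gf 61.4
tool F [-3.2 -3.5  0.8] tool T [ 0.835 -0.627 -0.013]
```

>>> send_rows:
  dr:
    - [0, 0, 1]
    - [0, 0, 2.5]
    - [0, 0, 4]
    - [0, 0, 5.5]
    - [0, 0, 7]
    - [0, 0, 8]
    - [0, 0, 8]
    - [0, 0, 8]
  xyz:
    - [-0.07, -0.07, 0.02]
    - [-0.07, -0.07, 0.05]
    - [-0.07, -0.07, 0.08]
    - [-0.07, -0.07, 0.11]
    - [-0.07, -0.07, 0.14]
    - [-0.07, -0.07, 0.16]
    - [-0.07, -0.07, 0.16]
    - [-0.07, -0.07, 0.16]
  jaw: [30, 30, 30, 30, 30, 30, 30, 30]

```text
time_s: 14.6
eef_pos: [0.6747, -0.1414, 0.149]
eef_rot: [0.001, 0.342, 0.94, -0.001]
wrist_force: [0.7, -5.4, 3.2]
opening: 0.438
grasp_force: 61.8
```

```bash
python3 -c "
from st import *
o=feel()"
```

```text
t 14.6 pos [ 0.6747 -0.1414  0.149 ] in anvil frame 0.0735 0.0018 yaw-press 0.314 F [ 0.7 -5.4  3.2] T [-0.988  0.099 -0.019] q [-0.38  0.52  1.37 -0.    1.25 -1.25] eff6 -0.054 open 0.438 gf 61.8
tool F [-4.  -3.7 -3.2] tool T [ 0.821 -0.559  0.018]
```

>>> send_rows:
  dr:
    - [0, 0, 1]
    - [0, 0, 2.5]
    - [0, 0, 4]
    - [0, 0, 5.5]
    - [0, 0, 7]
    - [0, 0, 8]
    - [0, 0, 8]
    - [0, 0, 8]
  xyz:
    - [-0.05, -0.05, 0.02]
    - [-0.05, -0.05, 0.04]
    - [-0.05, -0.05, 0.06]
    - [-0.05, -0.05, 0.08]
    - [-0.05, -0.05, 0.1]
    - [-0.05, -0.05, 0.12]
    - [-0.05, -0.05, 0.12]
    - [-0.05, -0.05, 0.12]
  jaw: [30, 30, 30, 30, 30, 30, 30, 30]

```text
time_s: 15.6
eef_pos: [0.6741, -0.1416, 0.1474]
eef_rot: [0.0, 0.694, 0.72, -0.0]
wrist_force: [-2.3, -5.2, 3.8]
opening: 0.441
grasp_force: 61.9
```

```bash
python3 -c "
from st import *
o=feel()"
```

```text
t 15.6 pos [ 0.6741 -0.1416  0.1474] in anvil frame 0.0728 0.0019 yaw-press 2.619 F [-2.3 -5.2  3.8] T [-0.813  0.564 -0.052] q [-0.38  0.52  1.37 -0.    1.24 -0.41] eff6 -0.039 open 0.441 gf 61.9
tool F [-5.1 -2.5 -3.8] tool T [ 0.593 -0.792  0.052]
```

>>> send_rows:
  dr:
    - [0, 0, 0.2]
    - [0, 0, 0.4]
    - [0, 0, 0.6]
    - [0, 0, 0.8]
    - [0, 0, 1]
    - [0, 0, 1.2]
    - [0, 0, 1.4]
    - [0, 0, 1.6]
  xyz:
    - [-0.05, -0.05, 0]
    - [-0.05, -0.05, 0]
    - [-0.05, -0.05, 0]
    - [-0.05, -0.05, 0]
    - [-0.05, -0.05, 0]
    - [-0.05, -0.05, 0]
    - [-0.05, -0.05, 0]
    - [-0.05, -0.05, 0]
  jaw: [30, 30, 30, 30, 30, 30, 30, 30]

```text
time_s: 16.6
eef_pos: [0.674, -0.1417, 0.1471]
eef_rot: [0.0, 0.753, 0.658, -0.0]
wrist_force: [-1.6, -4.7, 5.0]
opening: 0.442
grasp_force: 62.1
```

```bash
python3 -c "
from st import *
o=feel();print(o['dq'].round(3))"
```

```text
t 16.6 pos [ 0.674  -0.1417  0.1471] in anvil frame 0.0727 0.002 yaw-press 2.447 F [-1.6 -4.7  5. ] T [-0.671  0.47   0.055] q [-0.38  0.52  1.38 -0.    1.24 -0.24] eff6 -0.151 open 0.442 gf 62.1
tool F [-4.9 -0.9 -5. ] tool T [ 0.375 -0.728 -0.055]
[-0.    -0.001  0.001 -0.001 -0.001  0.168]
```

>>> send_rows:
  dr:
    - [0, 0, 1.2]
    - [0, 0, 2.4]
    - [0, 0, 3.6]
    - [0, 0, 4.8]
    - [0, 0, 6]
    - [0, 0, 6.3]
    - [0, 0, 6.6]
    - [0, 0, 6.9]
  xyz:
    - [-0.08, 0, 0.02]
    - [-0.08, 0, 0.03]
    - [-0.08, 0, 0.05]
    - [-0.08, 0, 0.06]
    - [-0.08, 0, 0.08]
    - [-0.08, 0, 0.09]
    - [-0.08, 0, 0.1]
    - [-0.08, 0, 0.1]
  jaw: [30, 30, 30, 30, 30, 30, 30, 30]

```text
time_s: 17.6
eef_pos: [0.6735, -0.1415, 0.1461]
eef_rot: [-0.001, 0.937, 0.349, -0.0]
wrist_force: [-3.0, -1.5, 6.3]
opening: 0.443
grasp_force: 62.2
```

```bash
python3 -c "
from st import *
o=feel();print(o['dq'].round(3))"
```

```text
t 17.6 pos [ 0.6735 -0.1415  0.1461] in anvil frame 0.0724 0.0024 yaw-press 1.725 F [-3.  -1.5  6.3] T [-0.04   0.648  0.323] q [-0.38  0.52  1.38  0.    1.24  0.48] eff6 -0.003 open 0.443 gf 62.2
tool F [-3.3 -0.8 -6.3] tool T [ 0.394 -0.517 -0.322]
[-0.001  0.001  0.002 -0.001 -0.     0.251]
```

>>> send_rows:
  dr:
    - [0, 0, 0]
    - [0, 0, 0]
    - [0, 0, 0]
    - [0, 0, 0]
    - [0, 0, 0]
    - [0, 0, 0]
    - [0, 0, 0]
    - [0, 0, 0]
  xyz:
    - [0, 0, -0.1]
    - [0, 0, -0.1]
    - [0, 0, -0.1]
    - [0, 0, -0.1]
    - [0, 0, -2]
    - [0, 0, -5]
    - [0, 0, -9]
    - [0, 0, -10]
  jaw: [30, 80, 80, 80, 80, 80, 80, 80]

```text
time_s: 18.6
eef_pos: [0.6757, -0.1431, 0.2513]
eef_rot: [0.003, 0.937, 0.349, 0.003]
wrist_force: [0.1, 0.4, 0.2]
opening: 0.8
grasp_force: 0.0
```

```bash
python3 -c "
from st import *
o=feel();goa(o,-.095,.001,.246)"
```

```text
t 18.6 pos [ 0.6757 -0.1431  0.2513] in anvil frame 0.0734 -0.0001 yaw-press 1.725 F [0.1 0.4 0.2] T [ 0.025 -0.053 -0.056] q [-0.38  0.43  1.29  0.    1.41  0.48] eff6 0.0 open 0.8 gf 0.0
tool F [ 0.3 -0.2 -0.2] tool T [-0.016  0.056  0.057]
-0.095 0.001 0.246 (array([-16.63,  -2.7 ,   0.45]), array([ 0.06, -0.04,  1.47]))
```

>>> send_rows:
  dr:
    - [0, 0, -1.7]
    - [0, 0, -3.4]
    - [0, 0, -5.1]
    - [0, 0, -6.8]
    - [0, 0, -8.5]
    - [0, 0, -10.2]
    - [0, 0, -11.9]
    - [0, 0, -13.6]
  xyz:
    - [-2, -0.3, 0]
    - [-5, -0.8, 0]
    - [-9, -1.5, 0]
    - [-13, -2.1, 0]
    - [-16.6, -2.7, 0]
    - [-16.6, -2.7, 0]
    - [-16.6, -2.7, 0]
    - [-16.6, -2.7, 0]
  jaw: [60, 60, 60, 60, 60, 60, 60, 60]

```text
time_s: 19.6
eef_pos: [0.5302, -0.2305, 0.2457]
eef_rot: [-0.0, 0.479, 0.878, 0.0]
wrist_force: [0.6, 0.9, -0.5]
opening: 0.602
grasp_force: 0.0
```

>>> send_rows:
  dr:
    - [0, 0, -1.7]
    - [0, 0, -3.4]
    - [0, 0, -5.1]
    - [0, 0, -6.8]
    - [0, 0, -8.5]
    - [0, 0, -10.2]
    - [0, 0, -11.9]
    - [0, 0, -13.6]
  xyz:
    - [0, 0, 0]
    - [0, 0, 0]
    - [0, 0, 0]
    - [0, 0, 0]
    - [0, 0, 0]
    - [0, 0, 0]
    - [0, 0, 0]
    - [0, 0, 0]
  jaw: [60, 60, 60, 60, 60, 60, 60, 60]

```text
time_s: 20.6
eef_pos: [0.5303, -0.2304, 0.2456]
eef_rot: [-0.0, -0.211, 0.977, 0.0]
wrist_force: [0.1, -0.2, -1.2]
opening: 0.604
grasp_force: 0.0
```

```bash
python3 -c "
from st import *
o=st();goa(o,-.097,-.0,.245);goa(o,-.097,-.0,.055)"
```

```text
t 20.6 pos [ 0.5303 -0.2304  0.2456] in anvil frame -0.0961 0.003 yaw-press 1.437 F [ 0.1 -0.2 -1.2] T [ 0.    -0.044 -0.007] q [-0.62  0.19  1.6   0.    1.35 -2.61] eff6 1.89 open 0.604 gf 0.0
-0.097 -0.0 0.245 (array([ 0.05, -0.3 ,  0.06]), array([ 0.  , -0.  , -1.28]))
-0.097 -0.0 0.055 (array([ 0.04, -0.31, 19.06]), array([ 0.  , -0.  , -1.28]))
```

>>> send_rows:
  dr:
    - [0, 0, -1.3]
    - [0, 0, -1.3]
    - [0, 0, -1.3]
    - [0, 0, -1.3]
    - [0, 0, -1.3]
    - [0, 0, -1.3]
    - [0, 0, -1.3]
    - [0, 0, -1.3]
  xyz:
    - [0, -0.3, 2]
    - [0, -0.3, 7]
    - [0, -0.3, 12]
    - [0, -0.3, 17]
    - [0, -0.3, 19]
    - [0, -0.3, 19]
    - [0, -0.3, 19]
    - [0, -0.3, 19]
  jaw: [60, 60, 60, 60, 60, 60, 60, 60]

```text
time_s: 21.6
eef_pos: [0.5332, -0.2342, 0.058]
eef_rot: [0.001, -0.274, 0.962, -0.002]
wrist_force: [-0.1, 0.1, -0.5]
opening: 0.601
grasp_force: 0.0
```

```bash
python3 -c "
from st import *
o=st();im=ctrl.camera('wrist')[:,:,::-1].copy();s=ctrl.camera('scene')[150:193,215:287,::-1]
W=np.vstack([im[60:],np.pad(cv2.resize(s,(432,258),interpolation=2),((0,0),(0,80),(0,0)))]);cv2.imwrite('pics/c6.png',W)"
```

```text
t 21.6 pos [ 0.5332 -0.2342  0.058 ] in anvil frame -0.0957 -0.0018 yaw-press 1.568 F [-0.1  0.1 -0.5] T [ 0.023 -0.03   0.021] q [-0.62  0.44  1.71 -0.    0.99 -2.74] eff6 -0.0 open 0.601 gf 0.0
```

View pics/c6.png

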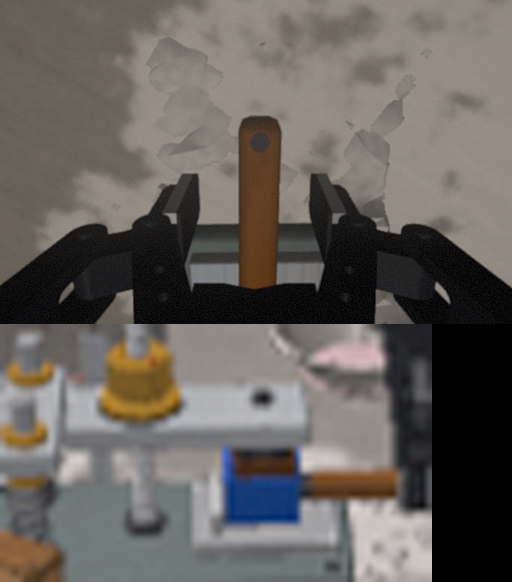

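>>> send_rows:
  dr:
    - [0, 0, 0]
    - [0, 0, 0]
    - [0, 0, 0]
    - [0, 0, 0]
    - [0, 0, 0]
    - [0, 0, 0]
    - [0, 0, 0]
    - [0, 0, 0]
  xyz:
    - [0, 0.1, 0.2]
    - [0, 0.1, 0.2]
    - [0, 0.1, 0.2]
    - [0, 0.1, 0.2]
    - [0, 0.1, 0.2]
    - [0, 0.1, 0.2]
    - [0.4, 0.1, 0.2]
    - [0.8, 0.1, 0.2]
  jaw: [60, 10, 10, 10, 10, 10, 10, 10]

```text
time_s: 22.7
eef_pos: [0.5265, -0.2353, 0.054]
eef_rot: [0.002, -0.274, 0.962, 0.0]
wrist_force: [10.8, 6.1, -1.6]
opening: 0.194
grasp_force: 61.0
```

```bash
python3 -c "
from st import *
o=st()"
```

```text
t 22.7 pos [ 0.5265 -0.2353  0.054 ] in anvil frame -0.102 0.0009 yaw-press 1.567 F [10.8  6.1 -1.6] T [ 0.914 -1.494 -0.037] q [-0.63  0.43  1.73  0.    0.98 -2.76] eff6 0.001 open 0.194 gf 61.0
```

>>> send_rows:
  dr:
    - [0, 0, 0]
    - [0, 0, 0]
    - [0, 0, 0]
    - [0, 0, 0]
    - [0, 0, 0]
    - [0, 0, 0]
    - [0, 0, 0]
    - [0, 0, 0]
  xyz:
    - [0.5, 0, 0]
    - [1, 0, 0]
    - [1.6, 0, 0]
    - [2.3, 0, 0]
    - [3, 0, 0]
    - [4, 0, 0]
    - [5.5, 0, -0.2]
    - [8, 0, -0.4]
  jaw: [10, 10, 10, 10, 10, 10, 10, 10]

```text
time_s: 23.7
eef_pos: [0.4556, -0.2784, 0.0574]
eef_rot: [-0.0, -0.275, 0.961, 0.001]
wrist_force: [-0.5, -0.0, -1.0]
opening: 0.197
grasp_force: 61.2
```

```bash
python3 -c "
from st import *
o=st();block(.067)
c=ctrl.calibration('top');print(plane(c,[(377,227),(360,245),(385,143),(355,235)],.0));print(go(o,[.40,-.20,.07],p[2]+np.pi/2))"
```

```text
t 23.7 pos [ 0.4556 -0.2784  0.0574] in anvil frame -0.185 0.0019 yaw-press 1.569 F [-0.5 -0.  -1. ] T [-0.075  0.028 -0.063] q [-0.77  0.35  1.84 -0.    0.96 -2.9 ] eff6 0.568 open 0.197 gf 61.2
blue [302 174  19  19 213] anvil frame -0.08786234327665986 0.001375919840613741
[[ 0.40421975 -0.45099943  0.        ]
 [ 0.34580626 -0.39384454  0.        ]
 [ 0.6839999  -0.4861271   0.        ]
 [ 0.37802167 -0.37803247  0.        ]]
(array([ 0.57,  9.6 , -1.24]), array([ 0.01, -0.  , -0.02]))
```

```bash
python3 -c "
from st import *
o=st();print(go(o,[.442,.132,.17],.45+np.pi/2))"
```

```text
t 23.75 pos [ 0.4533 -0.2798  0.0574] in anvil frame -0.1876 0.0019 yaw-press 1.568 F [-1.3 -1.9 -2.5] T [-0.126  0.106  0.02 ] q [-0.78  0.35  1.84 -0.    0.96 -2.9 ] eff6 0.151 open 0.196 gf 61.1
(array([-20.76,  35.59, -11.23]), array([ 0.02, -0.02,  1.02]))
```

>>> send_rows:
  dr:
    - [0, 0, 0]
    - [0, 0, 0]
    - [0, 0, 0]
    - [0, 0, 0]
    - [0, 0, 1]
    - [0, 0, 1]
    - [0, 0, 1]
    - [0, 0, 1]
  xyz:
    - [0, 0, -5]
    - [0, 0, -11.2]
    - [-2, 3.5, -11.2]
    - [-5, 8.5, -11.2]
    - [-8, 13.7, -11.2]
    - [-11, 19, -11.2]
    - [-14, 24, -11.2]
    - [-17, 29.1, -11.2]
  jaw: [10, 10, 10, 10, 10, 10, 10, 10]

```text
time_s: 24.75
eef_pos: [0.4464, 0.0596, 0.1697]
eef_rot: [-0.0, -0.223, 0.975, 0.0]
wrist_force: [1.0, 0.1, -1.3]
opening: 0.196
grasp_force: 61.2
```

```bash
python3 -c "
from st import *
o=st();print(go(o,[.442,.132,.17],.45+np.pi/2))"
```

```text
t 24.75 pos [0.4464 0.0596 0.1697] in anvil frame -0.0134 0.2933 yaw-press 1.462 F [ 1.   0.1 -1.3] T [-0.044  0.019  0.001] q [-0.13 -0.01  1.99 -0.    1.16 -2.15] eff6 -1.443 open 0.196 gf 61.2
(array([-2.75,  6.71, -0.03]), array([ 0.  , -0.01,  0.01]))
```

>>> send_rows:
  dr:
    - [0, 0, 0]
    - [0, 0, 0]
    - [0, 0, 0]
    - [0, 0, 0]
    - [0, 0, 0]
    - [0, 0, 0]
    - [0, 0, 0]
    - [0, 0, 0]
  xyz:
    - [-2.7, 6, 0]
    - [-2.7, 6.7, 3]
    - [-2.7, 6.7, 8]
    - [-2.7, 6.7, 12]
    - [-2.7, 6.7, 14]
    - [-2.7, 6.7, 14.4]
    - [-2.7, 6.7, 14.6]
    - [-2.7, 6.7, 14.6]
  jaw: [10, 10, 10, 10, 10, 10, 10, 10]

```text
time_s: 25.75
eef_pos: [0.4432, 0.1301, 0.0247]
eef_rot: [0.001, -0.224, 0.975, -0.0]
wrist_force: [0.4, -0.6, -1.1]
opening: 0.199
grasp_force: 61.2
```

```bash
python3 -c "
from st import *
o=st()"
```

```text
t 25.75 pos [0.4432 0.1301 0.0247] in anvil frame 0.0212 0.3547 yaw-press 1.463 F [ 0.4 -0.6 -1.1] T [ 0.002  0.05  -0.032] q [ 0.03  0.28  2.02  0.    0.83 -1.99] eff6 -0.001 open 0.199 gf 61.2
```

Lower the last 1.5 mm, release, then lift.

>>> send_rows:
  dr:
    - [0, 0, 0]
    - [0, 0, 0]
    - [0, 0, 0]
    - [0, 0, 0]
    - [0, 0, 0]
    - [0, 0, 0]
    - [0, 0, 0]
    - [0, 0, 0]
  xyz:
    - [0, 0, 0.08]
    - [0, 0, 0.15]
    - [0, 0, 0.15]
    - [0, 0, 0.15]
    - [0, 0, 0.15]
    - [0, 0, -2]
    - [0, 0, -7]
    - [0, 0, -12]
  jaw: [10, 10, 60, 60, 60, 60, 60, 60]

```text
time_s: 26.75
eef_pos: [0.4418, 0.1301, 0.1447]
eef_rot: [-0.001, -0.224, 0.975, 0.0]
wrist_force: [1.3, -0.1, 0.3]
opening: 0.599
grasp_force: 0.0
```

```bash
python3 -c "
from st import *
o=st();im=ctrl.camera('wrist')[:,:,::-1].copy();s=ctrl.camera('scene')[150:250,195:295,::-1]
W=np.zeros((400,800,3),np.uint8);W[:384,:400]=im[:,60:460];W[:,400:]=cv2.resize(s,(400,400),interpolation=2);cv2.imwrite('pics/c7.png',W)"
```

```text
t 26.75 pos [0.4418 0.1301 0.1447] in anvil frame 0.0201 0.3554 yaw-press 1.463 F [ 1.3 -0.1  0.3] T [ 0.057  0.004 -0.005] q [ 0.03  0.05  1.98  0.    1.11 -1.99] eff6 0.0 open 0.599 gf 0.0
```

View pics/c7.png

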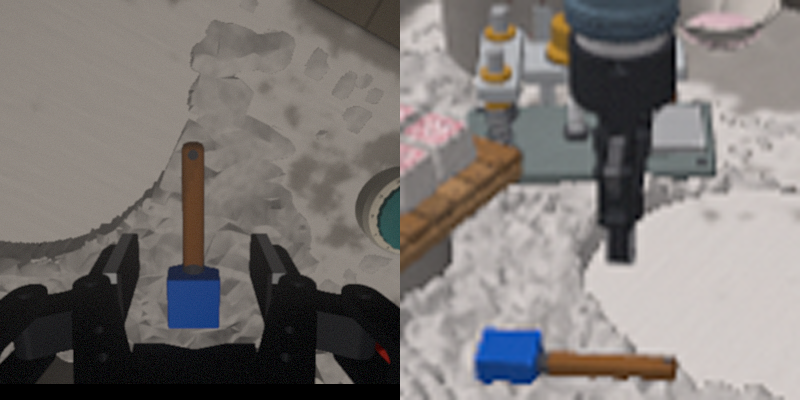

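The gauge lies flat on the open table, and the arm is clear of it. Handing in.

```bash
python3 -c "
from bench import ctrl
print(ctrl.hand_in())"
```

```text
the job is handed in; nothing more can be done
None
```

The job is handed in at about 27 s: the collar was set to a pinch of about 22 N (worked out from the turning torque), and the gauge was drawn out and laid flat on the open table, well clear of the press; no verdict was returned.

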